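Open a snap ring over a stirrer drive's output shaft and hold it at the groove

ROBOT

A 6-joint arm with a two-finger parallel gripper is mounted at the origin on the work surface. World frame = base frame: x ahead of the robot, y to its left, z up, the work surface at z = 0. Lengths are in mm, angles in rad, forces in N, time in s.
With the tool pointing down it reaches from about 350 to 775 mm from the base axis. Payload 7.3 kg.
Tool frame: the origin (TCP) lies midway between the tips of the shut fingers; the grasp point (between the pads) lies 19 mm behind it; z points along the fingers, y is the line along which they close (so a half turn about z gives the same grasp; the last joint's range is limited). The gripper opens to 92 mm and grips with 3 to 60 N. Pads are 19 mm wide; open, the fingers measure 130 mm over their backs; the gripper's body (75 mm by 190 mm) begins 47 mm behind the grasp point.
Start: joints at [-1.313, 0.342, 1.524, -0, 1.275, -0.146], TCP at [206.304, -482.787, 226.741] pointing down, gripper open.
Joint ranges: [-2.53, 2.53], [-0.77, 2.02], [0.04, 2.7], [-1, 4.14], [0.28, 2.66], [-3.11, 3.11]. Speed limits (rad/s): [2.57, 2.57, 3.14, 3.14, 3.14, 3.14].

INTERFACE

Orientations are given as [roll, pitch, yaw] about the fixed x, y, z axes, in that order (R = Rz(yaw) Ry(pitch) Rx(roll)).
In Python, from plant import * gives the robot as it stands.
- The arm moves only by the tool step_arm, never from a script. Its argument "deltas" is one flat list of numbers, 5 for each row, row after row: the shift along the world's x, y, z in mm, then the turn about the world's z in degrees, then the finger opening in mm, from 0 to 91.8. In form: [tx, ty, tz, turn, gripper, tx, ty, tz, turn, gripper, ...]. A call has exactly 10 rows; each row shifts and turns the commanded pose from where the row before left it; what a row does not reach is not made up. A row lasts 1/8 s, in which the tool goes at most 62.5 mm and 10.7 degrees, less where a joint would pass 70% of its speed; a pose out of reach is approached as far as the arm can. A call is refused whole if a number of a shift passes 62.5 or a number of a turn 10.7, either way. A call with a gripper value outside its range is refused whole. The fingers move at their own pace and stop on an object; the grip force is fixed at half the most. Time passes only in rows, so rows that do not move let the fingers close, or fill a call up. It gives the time, the measured TCP pose, the force, the opening and the grip force at its end, in the units of the state.
- get_obs(): the state, without advancing time (a new reading comes with each control period).
- capture(name): name is "side" or "top"; returns the picture (400x640x3 uint8, red, green, blue); there is no depth.
- camera_params(name): a dict with "mtx" (3x3 intrinsics, pixels), "rvec" (rotation vector, rad) and "tvec" (3), from world to camera coordinates, as OpenCV has them. Camera axes: x right, y down, z forward; pixel columns grow to the right and rows downward; lengths in mm; the calibration is good to about 2 mm. A picture is of the moment at which its call begins. camera_params takes no time and is no camera call.
- close_job(): hands the job in; it is judged then, once.
The state is a dict: "time": time; "joint_positions": joint angles; "dq": joint speeds; "tau": joint torques, N m; "tool_pos": TCP position; "tcp_rot": TCP orientation; "contact_force": force on the tool from outside, world axes, zero at the start; "moment": the same for the moment, N m; "grip_width": finger opening in mm; "finger_force": force on a finger pad.
Only numpy, scipy, OpenCV 4.12 (cv2) and the standard library are available. Lean on these libraries where they do the work, as an engineer would, in place of code of your own. Each camera call takes 0.05 s, during which the arm holds its last target. There are 200 camera calls.

TASK

A snap ring already hangs on the bent tips of the red-handled ring pliers. Pick the pliers up by both handles, squeeze them fully so that the ring opens, slide the open ring level down over the upright steel shaft of the blue drive unit to the groove just above its hub, and finish there still holding: pliers squeezed, ring held open and level around the groove without leaning on the hub, so a colleague can check the fit before it is let go. Leave the bottle, the beaker and the cork ring alone.

Things in the scene. Friction and masses are not known exactly. Their poses are not given: they have to be found in the camera images.
- pliers: Bent-tip ring pliers, red handles, 200 mm long, about 0.2 kg, lying flat on a rest. Origin: on the pivot axis, at the underside (45 mm above the work surface at the start). x points from handles to ring, y across, z up. Handles x = -20 to -115 mm, z = 0 to 14 mm, 12 mm thick. Jaws z = 2 to 12 mm, out to x = 41 mm, pins down from there into the ring's lugs; the ring is captive on them.
- handles (a point): Place to grip, from above, closing along the pliers' y: midway between the handles at half their height (pliers x = -48, z = 7 mm; 52 mm above the work surface at the start). There they are 60 mm over their outer faces relaxed, 44 mm squeezed to their stop (faces then parallel). 60 mm of free length between the rest's saddles. Centre of mass within 35 mm of it.
- ring_center (a point): Centre of the snap ring, at half thickness; axes as the pliers'; 108 mm ahead (+x) of point handles and 17 mm below it. The ring is a flat steel C, 4.5 mm thick, 5 mm wide; fully spread it is round, 34 mm inside and 44 mm outside diameter, its gap towards the pliers; relaxed it is too narrow for the shaft.
- handle_l (a joint): Squeeze of the pliers (each handle turns by this angle): 0 relaxed, 0.18 rad squeezed to the stop, ring fully spread; above 0.13 the ring counts as open. Squeezing the handles spreads the ring; a spring closes it again. About 8 N holds them squeezed; a firm grip (40 to 100 N) against the stop does no harm and keeps the pliers from tipping in the fingers.
- rest: Fixed pliers rest: dark steel base plate 165 x 90 x 8 mm with two cork saddles, tops 45 mm above the work surface. Origin on the work surface about under the pliers' pivot at the start, axes nearly the pliers'. Saddles span x = -115 to -80 mm (90 mm wide in y) and x = -17 to 17 mm (56 mm wide).
- drive: Fixed blue drive unit on its back, 140 x 120 mm, housing top 60 mm above the work surface, upright output shaft in the middle. Origin on the work surface on the shaft axis. Aluminium hub, 52 mm diameter, up to 90 mm (flat face); groove, 24 mm diameter, 90 to 99 mm; shaft, 30 mm diameter, 99 to 119 mm; chamfer to 21 mm diameter at the tip, 126 mm.
- groove (a point): Centre of the groove on the shaft axis, 94.5 mm above the work surface, 4.5 mm above the hub's face. Ring centre here = ring at the groove.
- shaft_tip (a point): Centre of the shaft's top end, 126 mm above the work surface.
- reagent: Bystander: amber bottle with blue cap, 60 mm diameter, 120 mm high, origin under its centre. Leave alone.
- beaker: Bystander: glass beaker, 68 mm diameter, 80 mm high, origin under its centre. Leave alone.
- cork_ring: Bystander: cork flask ring, 100 mm diameter, 30 mm high, origin under its centre. Leave alone.
There are look-alikes about, which are no part of the job. Of the things that look like the pliers, the largest one is meant. Of the things that look like the drive, take the one that is farthest to the robot's left at the start.

How it is judged:
By the outcome, as a careful person would: the job done as asked, in the order asked, and still so for the second after the job is handed in, while the arm keeps its last pose, push and grip.
It also fails if it takes over 45 s, if anything falls off the work surface, if the arm or the gripper's body presses on something with over 40 N, if the wrist force passes 120 N, or if a joint passes its speed limit or range.

## Working session

There is one attempt and no reset: what is moved stays moved. The work goes in short steps, Python scripts to look and compute and a tool call to move; the robot and the scene stay as the last step left them, time stands still between calls to the robot, and variables do not carry over. Pictures are saved under pics/ and viewed, at most 10 in all, crops included, and the job is handed in when it is done.

Besides the shell and the picture viewer there is one more tool, called in YAML: its name, and indented under it one key for each argument. step_arm: Moves the arm, as the interface text tells. Its arguments: {"type":"object","properties":{"deltas":{"type":"array","items":{"type":"number"}}},"required":["deltas"]}

```bash
ls; mkdir -p pics
python3 - <<'E'
from plant import *
import cv2
for n in("top","side"):
    im=capture(n); cv2.imwrite(f"pics/{n}0.png",im[:,:,::-1])
    p=camera_params(n);print(n,p)
    import numpy as np
    R=cv2.Rodrigues(np.array(p["rvec"]))[0];print((-R.T@np.array(p["tvec"]).ravel()))
print(get_obs())
E
```

```text
pics
top {'mtx': array([[413.69686372,   0.        , 326.21974033],
       [  0.        , 413.69686372, 193.69028909],
       [  0.        ,   0.        ,   1.        ]]), 'rvec': array([ 2.15328299, -2.11990846,  0.23466474]), 'tvec': array([-70.42948619, 592.40748241, 967.66172032])}
[ 401.81800521  -31.02216132 1062.94687492]
side {'mtx': array([[420.59225365,   0.        , 322.10402694],
       [  0.        , 420.59225365, 204.02992863],
       [  0.        ,   0.        ,   1.        ]]), 'rvec': array([ 0.24483124, -2.81474008,  1.18557254]), 'tvec': array([ 569.70011906,  175.00602238, 1043.70306468])}
[442.39871289 714.53399716 859.20077193]
{'time': 0.1, 'joint_positions': array([-1.31298565e+00,  3.42642112e-01,  1.52494946e+00, -2.73781963e-05,
        1.27538758e+00, -1.46023053e-01]), 'dq': array([-0.00091979, -0.00229322, -0.00256897,  0.00056079,  0.00033938,
       -0.00105446]), 'tau': array([ 1.95542663e-03, -4.32005382e+01, -2.44695193e+01,  7.19852443e-02,
        5.26125426e-02, -4.46739375e-05]), 'tool_pos': array([ 206.20219006, -482.4035748 ,  226.11036971]), 'tcp_rot': array([-3.14021709e+00, -1.75840430e-04,  4.03841599e-01]), 'contact_force': array([-0.35681955, -0.20546393,  0.50412731]), 'moment': array([-0.05773236, -0.01065777,  0.04884061]), 'finger_force': 0.0, 'grip_width': 92.01841931029993}
```

View pics/top0.png

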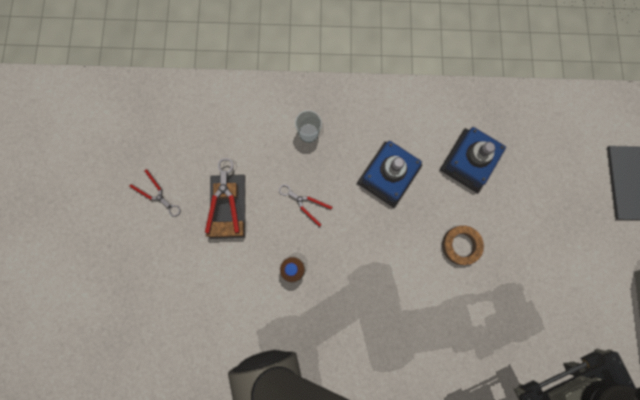

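View pics/side0.png

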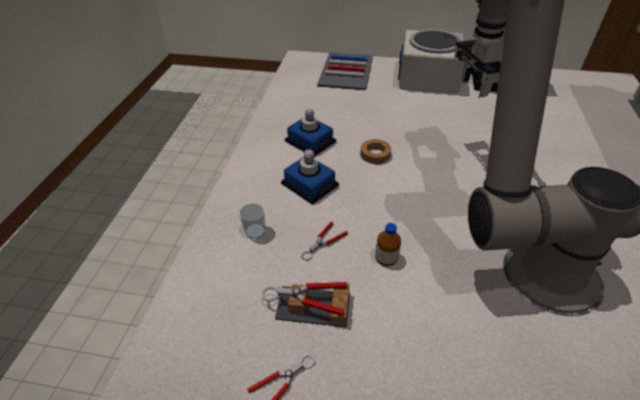

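The top view shows the large pliers on the rest at about (225,200). The leftmost drive (+y) is at about (390,173) in the top view and (310,175) in the side view. The bottle, beaker and cork ring are clear of both. Next I'll enlarge these regions.

```bash
cat > h.py <<'E'
import numpy as np, cv2
from plant import *
P={}
for n in("top","side"):
    p=camera_params(n); P[n]=(p["mtx"],np.array(p["rvec"],float),np.array(p["tvec"],float))
def avg(n,k=6): return np.mean([capture(n).astype(float) for _ in range(k)],0).astype(np.uint8)
def proj(n,X): K,r,t=P[n]; return cv2.projectPoints(np.float64(X).reshape(-1,1,3),r,t,K,None)[0].reshape(-1,2)
def plane(n,uv,z):
    K,r,t=P[n]; R=cv2.Rodrigues(r)[0]; c=-R.T@t
    d=R.T@np.linalg.inv(K)@np.array([uv[0],uv[1],1.]); return c+d*(z-c[2])/d[2]
def tri(a,b):
    M=[P[n][0]@np.c_[cv2.Rodrigues(P[n][1])[0],P[n][2]] for n in("top","side")]
    X=cv2.triangulatePoints(M[0],M[1],np.float64(a).reshape(2,1),np.float64(b).reshape(2,1)).ravel(); return X[:3]/X[3]
def crop(im,x,y,w,h,s): return cv2.resize(im[y:y+h,x:x+w],None,fx=s,fy=s,interpolation=cv2.INTER_CUBIC)
def red(im):
    h=cv2.cvtColor(im,cv2.COLOR_RGB2HSV); return (((h[...,0]<6)|(h[...,0]>172))&(h[...,1]>160)&(h[...,2]>60)).astype(np.uint8)
E
python3 - <<'E'
from h import *
t=avg("top",3);s=avg("side",3)
np.savez("im0.npz",t=t,s=s)
g=np.zeros((600,800,3),np.uint8)
for im,(x,y,w,h),(ox,oy) in((t,(195,150,65,100),(0,0)),(s,(255,270,110,65),(400,0)),(t,(352,135,75,75),(0,600//2+0)),(s,(275,145,70,60),(400,300))):
    sc=min(400/w,300/h); c=crop(im,x,y,w,h,sc); print((x,y),sc); g[oy:oy+c.shape[0],ox:ox+c.shape[1]]=c[:300,:400]
cv2.imwrite("pics/z1.png",g[:,:,::-1])
for n,im in(("top",t),("side",s)):
    k,l,st,ce=cv2.connectedComponentsWithStats(red(im))
    for i in range(1,k):
        if st[i,4]>15: print(n,st[i],ce[i])
E
```

```text
(195, 150) 3.0
(255, 270) 3.6363636363636362
(352, 135) 4.0
(275, 145) 5.0
top [146 171  14  18  33] [152.51515152 179.63636364]
top [131 186  20  12  38] [140.71052632 191.78947368]
top [206 196  11  37 140] [210.84285714 213.56428571]
top [229 196  10  37 161] [233.76397516 213.94409938]
top [308 198  23  10  38] [319.02631579 202.55263158]
top [302 208  18  17  36] [310.08333333 216.05555556]
side [328  65  36   6 102] [345.50980392  67.51960784]
side [319 223  13  13  41] [325.63414634 229.        ]
side [327 232  20  12  55] [336.2        237.58181818]
side [307 283  40   6 180] [326.85       285.31111111]
side [302 298  41  17 253] [322.13043478 305.8458498 ]
side [248 372  31  20 131] [263.03053435 381.80152672]
side [273 384  16  16  76] [280.61842105 391.76315789]
```

View pics/z1.png

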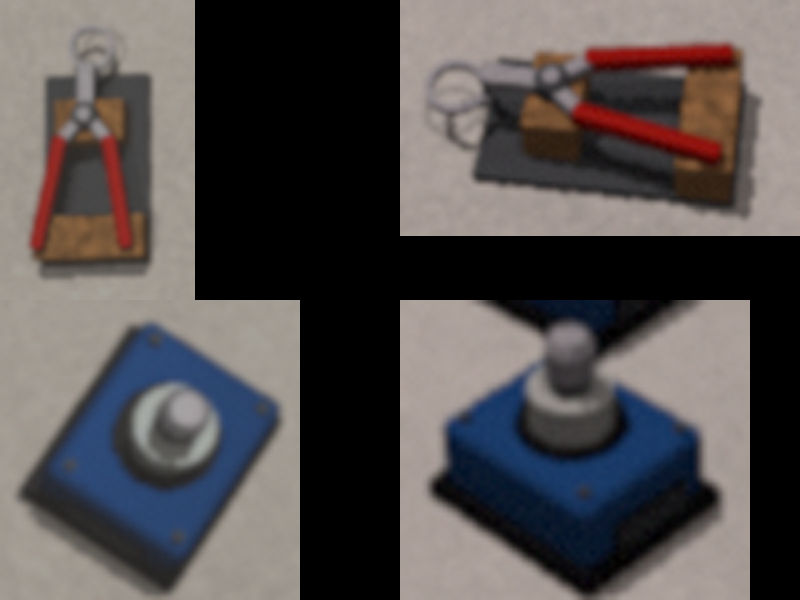

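The crops show the relaxed pliers: pivot at top (223,188) and side (296,291), ring ahead of it with a shadow ring beside it. The drive shaft tip is at about top (399,162) and side (309,154). Now computing positions.

Run:
```python
from h import *
d=np.load("im0.npz");t,s=d["t"],d["s"]
def comp(im,uv):
    k,l,st,ce=cv2.connectedComponentsWithStats(red(im)); i=l[uv[1],uv[0]]
    pts=np.argwhere(l==i)[:,::-1].astype(np.float32); c=pts.mean(0); ev=np.linalg.svd(pts-c,full_matrices=False)[2][0]; q=(pts-c)@ev
    return c,c+ev*q.min(),c+ev*q.max()
a=comp(t,(211,214));b=comp(t,(234,214));A=comp(s,(322,306));B=comp(s,(327,285))
L=tri(a[0],A[0]);R=tri(b[0],B[0]);m=(L+R)/2
piv=tri((223,187.7),(296.3,290.8))
print("L",L,"R",R,"mid",m,"piv",piv,"dir via LR",np.degrees(np.arctan2(*(R-L)[:2][[0,1]])), "LR len",np.linalg.norm(R-L))
print("ax m->piv",piv-m,np.degrees(np.arctan2((piv-m)[1],(piv-m)[0])), "|.|",np.linalg.norm((piv-m)[:2]))
# top only at z=52
l=plane("top",a[0],54);r=plane("top",b[0],54);print("top z54",l,r,(l+r)/2,plane("top",(223,187.7),57))
for e in(1,2): print("ends",plane("top",a[e],54)[:2],plane("top",b[e],54)[:2])
hsv=cv2.cvtColor(t,cv2.COLOR_RGB2HSV)
bl=((hsv[...,0]>100)&(hsv[...,0]<125)&(hsv[...,1]>130)&(hsv[...,2]>80)).astype(np.uint8)
bl[:, :350]=0; bl[:,432:]=0
c=max(cv2.findContours(bl,0,2)[0],key=cv2.contourArea); rc=cv2.minAreaRect(c);print("house",rc,plane("top",rc[0],60))
w=(hsv[...,1]<45)&(hsv[...,2]>140); w[:142]=0;w[185:]=0;w[:,:375]=0;w[:,412:]=0
k,lab,st,ce=cv2.connectedComponentsWithStats(w.astype(np.uint8)); print(st,ce)
np.set_printoptions(linewidth=250)
print(t[150:178,380:412,1]); print(s[145:180,295:325,1])
```

```text
L [539.0263944  219.24126039  55.6083363 ] R [538.55432499 163.88278272  54.90630499] mid [538.7903597  191.56202155  55.25732065] piv [602.975959   192.90433405  58.89445195] dir via LR -179.51142209830553 LR len 55.36494150205123
ax m->piv [64.18559931  1.3423125   3.6371313 ] 1.19805116164463 |.| 64.19963365213151
top z54 [539.38085256 219.64480221  54.        ] [539.39648635 164.07048154  54.        ] [539.38866946 191.85764187  54.        ] [603.67300337 193.3395699   57.        ]
ends [582.80124209 213.5110693 ] [583.75367733 173.53508519]
ends [494.30460894 226.0124537 ] [495.28949612 154.65926239]
house ((392.46148681640625, 169.80767822265625), (39.93841552734375, 44.09866714477539), 33.690067291259766) [ 656.9666594 -226.620201    60.       ]
[[     0      0    640    400 255718]
 [   375    142      8     12     49]
 [   395    142     17     11    103]
 [   386    156     10     15     50]
 [   395    158      8      8     51]
 [   399    165      7     10     29]] [[319.41557106 199.55019201]
 [377.16326531 145.6122449 ]
 [405.55339806 145.3592233 ]
 [388.78       162.7 
[... 3191 characters left out ...]
65  68  69  70  69]
 [ 68  59  49  41  42  50  58  66  84 103 117 115 103  95  95  99 107 114 125 144 151 143 119  88  64  55  61  67  70  69  68  67]
 [ 70  62  53  44  40  43  53  60  67  81  93 100 100 101  97 106 124 131 133 133 124 106  81  62  54  57  65  68  70  70  68  65]
 [ 71  65  56  46  40  40  45  50  56  64  71  76  83  85  84  93 106 111 107  98  82  66  56  50  55  62  68  70  70  69  66  62]
 [ 73  70  62  54  45  41  40  42  47  52  56  61  65  67  67  71  76  75  69  61  51  47  47  52  57  64  69  69  68  67  64  59]]
[[ 4  9  9 ... 20 15 11]
 [37 16  8 ... 22 16  8]
 [89 57 27 ...  7  5  9]
 ...
 [49 54 56 ... 59 54 53]
 [40 45 51 ... 53 51 46]
 [31 36 43 ... 49 45 40]]
```

step_arm:
  deltas: [10, 20, 0, -2.3, 91, 20, 38, 0, -2.3, 91, 25, 48, 0, -2.3, 91, 25, 48, 0, -2.3, 91, 25, 48, 0, -2.3, 91, 25, 48, 0, -2.3, 91, 25, 48, 0, -2.3, 91, 25, 48, 0, -2.3, 91, 25, 48, 0, -2.3, 91, 25, 48, 0, -2.3, 91]

```text
time: 1.65
tool_pos: [437.0, -39.1, 227.0]
tcp_rot: [3.141, -0.001, 0.001]
contact_force: [0.4, -0.6, 0.6]
grip_width: 90.9
finger_force: 0.0
```

Run:
```python
from h import *
d=np.load("im0.npz");t,s=d["t"],d["s"]
def edge(n,X0,rad,im,angs,z):
    # radial subpixel edge of a disc (half-level crossing) seen from a guess centre X0
    pts=[]
    for a in angs:
        rr=np.arange(rad-9,rad+9,.5); W=np.c_[X0[0]+rr*np.cos(a),X0[1]+rr*np.sin(a),np.full(rr.size,z)]
        uv=proj(n,W).astype(np.float32); v=cv2.remap(im[...,0],uv[:,0],uv[:,1],cv2.INTER_LINEAR).ravel().astype(float)
        g=-np.gradient(cv2.GaussianBlur(v.reshape(-1,1),(1,5),1).ravel()); i=g.argmax()
        if 1<i<len(rr)-2 and g[i]>3: pts.append(W[i,:2])
    p=np.array(pts); sol=np.linalg.lstsq(np.c_[2*p,np.ones(len(p))],(p**2).sum(1),rcond=None)[0]
    return sol[:2],np.sqrt(sol[2]+sol[:2]@sol[:2]),len(p)
g=plane("top",(395.5,165.7),90); 
for k in range(3):
    c,r,n=edge("top",g,26,t,np.radians(np.r_[-20:271:6]) ,90); g=[*c,90]
print("top hub",c,r,n)
g=[655,-220];g2=plane("top",(398.5,161.8),126);print("tip0",g2,plane("top",(398.5,161.8),119),plane("side",(308.6,155),126))
for z,rad in((126,10.5),(119,15)):
  g=g2
  for k in range(3):
    c2,r,n=edge("top",g,rad,t,np.radians(np.r_[-60:150:6]),z); g=[*c2,z]
  print("top tip",z,c2,r,n)
# side hub
g=[*c,90]
print("side proj of hub centre",proj("side",[[*c,90],[*c,126]]),"top",proj("top",[[*c,90],[*c,126]]))
gs=g
for k in range(3):
    c3,r,n=edge("side",gs,26,s,np.radians(np.r_[-40:130:5]),90); gs=[*c3,90]; print("side hub",c3,r,n)
np.savetxt("/dev/stdout",s[144:185,296:324,0],fmt="%3d")
```

```text
top hub [ 659.22297307 -228.12907483] 26.434095528933444 49
tip0 [ 659.88710761 -228.38702321  126.        ] [ 661.81516113 -229.86155082  119.        ] [ 655.01241363 -214.39287611  126.        ]
top tip 126 [ 667.60099253 -218.35110651] 10.052293649637777 29
top tip 119 [ 654.18012374 -221.26153344] 23.241680696210125 31
side proj of hub centre [[308.51649688 161.82823269]
 [308.1142025  151.94200982]] top [[395.39162688 165.93077966]
 [398.39673431 162.07077086]]
side hub [ 659.9285251  -227.50645463] 25.4222710705565 29
side hub [ 660.07505359 -227.3657332 ] 25.099423809259694 31
side hub [ 659.4938321  -228.05776306] 25.70546899313416 31
  12   6   9   9  23
170 162 153 134 113  84  51  25  42  77 104 110 115 116 107  89  55  24  12   9   7   9   9  11   4  16  32  54
171 171 168 165 155 138 108  71  77 110 133 136 137 135 134 121  87  44   7   9   3   0   4   7  21  41  61  80
168 168 169 170 172 166 150 120 106 124 138 140 138 139 136 126  97  62  27   2  11   7  13  30  53  76  91 103
168 166 169 171 171 172 167 147 121 122 129 134 132 127 123 111  94  70  31   4   5  22  33 
[... 2791 characters left out ...]
  27  25  27  24  24  21  22
 12  17  19  23  24  26  25  29  23  26  25  24  23  26  24  24  26  24  27  28  27  24  25  28  25  20  21  17
 10  13  19  17  21  25  21  24  26  24  27  23  25  28  25  24  24  28  25  24  23  25  24  23  23  23  17  16
  5  12  10  16  14  19  24  24  23  24  26  27  26  25  28  32  31  29  28  28  25  24  27  24  21  15  10   9
  5   4   6   6   9  14  22  19  22  23  24  21  26  29  38  42  42  28  27  24  25  20  23  16  16  17   9  12
 11   8  12   5  10   8  19  18  24  22  24  25  24  29  35  46  41  32  25  25  23  17  18  18  10   9   5  11
  8   9   7  11   9   7   7   9  12  15  22  21  25  27  29  34  31  26  21  21  20  17  13   7  10   5   6  13
```

Both views agree on the hub axis at (659.3, -228.1). Next I'll move above the pliers' handles.

step_arm:
  deltas: [20, 38.5, 0, 0, 91, 20, 38.5, 0, 0, 91, 20, 38.5, 0, 0, 91, 20, 38.5, 0, 0, 91, 20, 38.5, 0, 0, 91, 20, 38.5, 0, 0, 91, 0, 0, -30, 0, 91, 0, 0, -40, 0, 91, 0, 0, -30, 0, 91, 0, 0, -20, 0, 91]

```text
time: 2.9
tool_pos: [555.6, 190.1, 105.0]
tcp_rot: [3.141, 0.002, 0.002]
contact_force: [0.4, 0.8, -0.8]
grip_width: 91.0
finger_force: 0.0
```

Run:
```python
from h import *
o=get_obs();print(o["tool_pos"],o["contact_force"],o["time"])
t=avg("top",2);s=avg("side",2)
g=np.zeros((300,800,3),np.uint8)
g[:, :400]=crop(t,180,140,100,75,4); g[:,400:]=crop(s,240,250,133,100,3)[:300,:400].copy() if 0 else cv2.resize(s[250:350,240:373],(400,300),interpolation=cv2.INTER_CUBIC)
cv2.imwrite("pics/z2.png",g[:,:,::-1])
```

```text
[555.62635728 190.13112697 105.0125084 ] [ 0.36302791  0.8050093  -0.80579908] 2.9
```

View pics/z2.png

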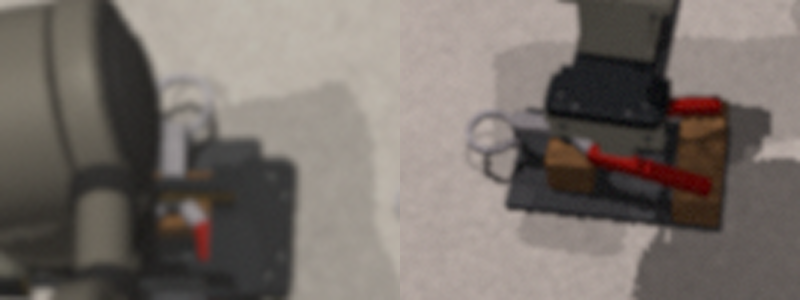

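The gripper straddles the handles, with the ring clear in front at side crop (493,137). Descend and close.

step_arm:
  deltas: [0.5, 1.5, -15, 0, 91, 0, 0, -20, 0, 91, 0, 0, -17, 0, 91, 0, 0, -12, 0, 91, 0, 0, -8, 0, 91, 0, 0, 0, 0, 91, 0, 0, 0, 0, 75, 0, 0, 0, 0, 65, 0, 0, 0, 0, 60, 0, 0, 0, 0, 55]

```text
time: 4.35
tool_pos: [556.6, 191.7, 35.1]
tcp_rot: [3.142, 0.0, 0.002]
contact_force: [-1.7, -0.3, 3.0]
grip_width: 57.1
finger_force: 4.8
```

step_arm:
  deltas: [0, 0, -1, 0, 55, 0, 0, -1, 0, 50, 0, 0, 0, 0, 46, 0, 0, 0, 0, 40, 0, 0, 0, 0, 30, 0, 0, 0, 0, 20, 0, 0, 0, 0, 10, 0, 0, 0, 0, 0, 0, 0, 0, 0, 0, 0, 0, 0, 0, 0]

```text
time: 5.6
tool_pos: [556.9, 192.1, 34.6]
tcp_rot: [-3.141, -0.001, 0.003]
contact_force: [-6.2, 0.4, 12.9]
grip_width: 42.6
finger_force: 29.9
```

Run:
```python
from h import *
o=get_obs();print(o["tool_pos"],o["contact_force"],o["moment"],o["grip_width"])
```

```text
[556.85982572 192.13798615  34.5528286 ] [-6.15504642  0.37877873 12.87450558] [0.0525862  0.83912756 0.08615484] 42.551673277473505
```

Squeezed to the stop (42.6 mm, 30 N). Lift.

step_arm:
  deltas: [0, 0, 3, 0, 0, 0, 0, 6, 0, 0, 0, 0, 12, 0, 0, 0, 0, 18, 0, 0, 0, 0, 22, 0, 0, 0, 0, 22, 0, 0, 0, 0, 22, 0, 0, 0, 0, 16, 0, 0, 0, 0, 8, 0, 0, 0, 0, 4, 0, 0]

```text
time: 6.85
tool_pos: [556.7, 191.7, 165.8]
tcp_rot: [3.141, 0.0, 0.002]
contact_force: [-0.3, -0.4, -2.3]
grip_width: 42.4
finger_force: 29.8
```

Run:
```python
from h import *
o=get_obs();print(o["tool_pos"],o["tcp_rot"],o["contact_force"],o["moment"],o["grip_width"],o["finger_force"])
t=avg("top",3);s=avg("side",3);np.savez("im1.npz",t=t,s=s)
e=o["tool_pos"]+[108,0,2]; a=proj("top",e)[0];b=proj("side",e)[0];print(e,a,b)
g=np.zeros((400,800,3),np.uint8)
for im,c,o in((t,a,0),(s,b,400)):
    x,y=int(c[0])-33,int(c[1])-33; print(x,y); g[:,o:o+400]=cv2.resize(im[y:y+66,x:x+66],(400,400),interpolation=cv2.INTER_CUBIC)
cv2.imwrite("pics/z3.png",g[:,:,::-1])
```

```text
[556.68412796 191.68532414 165.8421246 ] [3.14145270e+00 2.52936190e-04 2.39613949e-03] [-0.26400687 -0.41472629 -2.26616404] [-0.02187729  0.04455376  0.01673819] 42.39548306686479 29.839975833892822
[664.68412796 191.68532414 167.8421246 ] [214.78834449 150.89444313] [264.78050622 256.24485329]
181 117
231 223
```

View pics/z3.png

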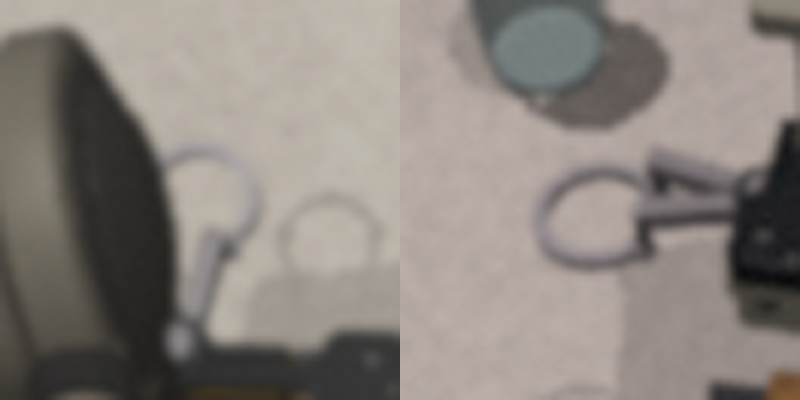

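The ring is open and held well: side ellipse around crop (598,217), no visible tilt. Move above the shaft.

step_arm:
  deltas: [0, -15, 0, 0, 0, -0.5, -32, 0, 0, 0, -1, -48, 0, 0, 0, -1, -57, 0, 0, 0, -1, -58, 0, 0, 0, -1, -58, 0, 0, 0, -0.9, -57, 0, 0, 0, 0, -48, 0, 0, 0, 0, -32, 0, 0, 0, 0, -14.8, 0, 0, 0]

```text
time: 8.4
tool_pos: [550.5, -230.5, 165.4]
tcp_rot: [3.141, 0.001, -0.0]
contact_force: [-0.2, 0.6, -1.6]
grip_width: 42.6
finger_force: 29.8
```

Run:
```python
from h import *
o=get_obs();print(o["tool_pos"],o["tcp_rot"],o["contact_force"],o["grip_width"],o["finger_force"])
t=avg("top",3);s=avg("side",3);np.savez("im2.npz",t=t,s=s)
e=o["tool_pos"]+[108,0,2]; a=proj("top",e)[0];b=proj("side",e)[0];print(e,a,b)
g=np.zeros((400,800,3),np.uint8)
for im,c,o in((t,a,0),(s,b,400)):
    x,y=int(c[0])-25,int(c[1])-25; print(x,y); g[:,o:o+400]=cv2.resize(im[y:y+50,x:x+50],(400,400),interpolation=cv2.INTER_CUBIC)
cv2.imwrite("pics/z4.png",g[:,:,::-1])
```

```text
[ 550.53335284 -230.49021467  165.42563452] [ 3.14142370e+00  5.57214328e-04 -2.02665379e-04] [-0.20087327  0.56870233 -1.64558179] 42.57571109935481 29.84046220779419
[ 658.53335284 -230.49021467  167.42563452] [403.18352155 157.58439914] [308.04096868 139.57574291]
378 132
283 114
```

View pics/z4.png

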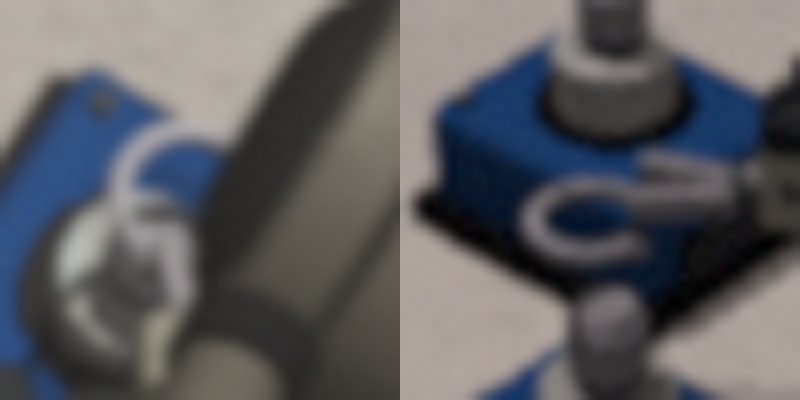

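The ring is over the near (correct) drive. Its centre is about top (401,156) and side (306,141). I'll fit the outer edge precisely.

```bash
cat >> h.py <<'E'
from scipy.optimize import least_squares
def ringfit(n,im,g,z,angs,R0=22.,half=7,k=4):
    """subpixel outer edge of a bright disc on blue (S low vs high) -> circle of radius R0 at height z"""
    rb=im[...,0].astype(np.float32)   # red channel: grey bright, blue dark
    c=np.array(g[:2],float)
    for _ in range(k):
        p=[]
        for a in angs:
            rr=np.arange(R0-half,R0+half,.5); W=np.c_[c[0]+rr*np.cos(a),c[1]+rr*np.sin(a),np.full(rr.size,z)]
            uv=proj(n,W).astype(np.float32); v=cv2.remap(rb,uv[:,0],uv[:,1],cv2.INTER_LINEAR).ravel()
            d=-np.gradient(cv2.GaussianBlur(v.reshape(-1,1),(1,5),1).ravel()); i=d.argmax()
            if 1<i<len(rr)-2 and d[i]>3: p.append(W[i,:2])
        p=np.array(p); f=least_squares(lambda q:np.hypot(*(p-q).T)-R0,c,loss="soft_l1"); c=f.x
    return c,len(p),np.abs(f.fun).mean()
def ringpos(t,s,g,ta,sa,z0):
    """heights where both views agree"""
    out=[]
    for z in np.arange(z0-10,z0+10.1,2):
        a,na,ea=ringfit("top",t,g,z,ta); b,nb,eb=ringfit("side",s,g,z,sa); out.append([z,*a,*b,np.hypot(*(a-b)),na,nb,ea,eb])
    return np.array(out)
E
python3 - <<'E'
from h import *
np.set_printoptions(precision=2,suppress=True,linewidth=160)
d=np.load("im2.npz");t,s=d["t"],d["s"]
X=tri((401.4,156.4),(305.6,141.0));print("eye",X)
print(ringpos(t,s,X,np.radians(np.r_[5:110:4]),np.radians(np.r_[-70:150:5]),167))
E
```

```text
eye [ 663.7  -227.33  163.74]
[[ 157.    666.27 -227.38  667.76 -234.87    7.63   24.     43.      0.25    1.94]
 [ 159.    665.8  -227.11  667.21 -232.85    5.91   24.     44.      0.29    2.09]
 [ 161.    665.04 -226.58  666.71 -230.      3.8    24.     44.      0.31    2.01]
 [ 163.    664.44 -226.14  665.87 -227.21    1.78   24.     44.      0.26    2.04]
 [ 165.    663.88 -225.88  665.3  -224.36    2.09   24.     44.      0.32    1.89]
 [ 167.    663.16 -225.35  664.51 -222.31    3.33   24.     44.      0.32    1.96]
 [ 169.    662.61 -225.07  663.94 -219.13    6.08   24.     44.      0.27    1.84]
 [ 171.    661.87 -224.43  663.04 -216.7     7.82   24.     44.      0.52    1.82]
 [ 173.    661.21 -223.95  662.49 -214.17    9.86   24.     44.      0.41    1.88]
 [ 175.    660.68 -223.83  661.48 -211.39   12.46   24.     44.      0.33    1.91]
 [ 177.    659.64 -222.86  661.12 -208.84   14.09   24.     44.      0.54    1.86]]
```

Ring is at about (664, -226.5, 164) in the same frame as the hub, so it sits roughly 5 mm too far forward. Shift it, lower to just above the tip, and look again.

step_arm:
  deltas: [-1, -0.5, 0, 0, 0, -2, -0.5, 0, 0, 0, -1.8, -0.5, -3, 0, 0, 0, 0, -6, 0, 0, 0, 0, -7, 0, 0, 0, 0, -6, 0, 0, 0, 0, -4, 0, 0, 0, 0, -2, 0, 0, 0, 0, 0, 0, 0, 0, 0, 0, 0, 0]

```text
time: 9.95
tool_pos: [546.7, -229.7, 138.0]
tcp_rot: [3.141, -0.0, 0.002]
contact_force: [1.1, -0.1, -2.0]
grip_width: 42.2
finger_force: 29.8
```

```bash
cat > look.py <<'E'
import sys
from h import *
np.set_printoptions(precision=2,suppress=True,linewidth=160)
k=sys.argv[1]
o=get_obs();print(o["time"],o["tool_pos"],o["tcp_rot"],o["contact_force"],o["moment"],o["grip_width"],o["finger_force"])
t=avg("top",4);s=avg("side",4);np.savez(f"im{k}.npz",t=t,s=s)
e=o["tool_pos"]+[113.5,3,-1.5]; a=proj("top",e)[0];b=proj("side",e)[0];print(e,a,b)
g=np.zeros((400,800,3),np.uint8)
for im,c,o in((t,a,0),(s,b,400)):
    x,y=int(c[0])-20,int(c[1])-20; print(x,y); g[:,o:o+400]=cv2.resize(im[y:y+40,x:x+40],(400,400),interpolation=cv2.INTER_CUBIC)
cv2.imwrite(f"pics/v{k}.png",g[:,:,::-1])
print(ringpos(t,s,e,np.radians(np.r_[5:110:4]),np.radians(np.r_[-70:120:5]),e[2])[2:9])
E
python3 look.py 3
```

```text
9.95 [ 546.74 -229.66  137.97] [ 3.14 -0.    0.  ] [ 1.12 -0.14 -2.05] [ 0.07  0.04 -0.01] 42.18575758867362 29.84001785516739
[ 660.24 -226.66  136.47] [398.67 160.46] [307.54 149.26]
378 140
287 129
[[ 130.47  654.93 -218.44  662.64 -243.45   26.18   27.     21.      1.76    0.58]
 [ 132.47  654.53 -218.2   662.   -240.53   23.54   27.     21.      1.74    0.61]
 [ 134.47  653.84 -217.79  661.19 -237.51   21.05   27.     22.      1.82    0.82]
 [ 136.47  653.84 -217.78  660.57 -234.38   17.92   27.     23.      1.9     0.89]
 [ 138.47  653.45 -217.53  659.59 -232.49   16.18   27.     21.      1.87    0.75]
 [ 140.47  652.9  -217.38  659.26 -229.97   14.1    27.     21.      1.92    0.82]
 [ 142.47  651.93 -216.59  658.71 -226.53   12.04   27.     21.      1.83    1.06]]
```

View pics/v3.png

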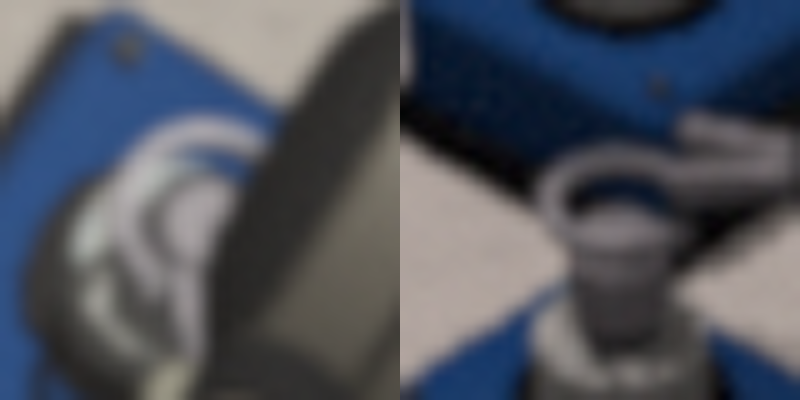

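The ring hovers over the tip: top crop centre about (210,210), side about (614,193), slightly off towards +y. I'll refit using only edges that lie against blue.

```bash
cat > fit.py <<'E'
import sys
from h import *
np.set_printoptions(precision=2,suppress=True,linewidth=160)
d=np.load(f"im{sys.argv[1]}.npz");t,s=d["t"],d["s"]; g=[float(v) for v in sys.argv[2:5]]
ta=np.radians(np.r_[-25:70:4]); sa=np.radians(np.r_[-80:15:4])
for z in np.arange(g[2]-8,g[2]+8.1,2):
    a,na,ea=ringfit("top",t,g,z,ta,half=5); b,nb,eb=ringfit("side",s,g,z,sa,half=5)
    print(z,a,b,a-b,na,nb,ea,eb)
E
python3 fit.py 3 660 -227 138.5; python3 fit.py 2 664 -226 166
```

```text
130.5 [ 662.35 -226.67] [ 662.46 -244.11] [-0.1  17.44] 24 24 0.30667099261238356 0.5980751913786108
132.5 [ 661.78 -226.4 ] [ 661.83 -241.1 ] [-0.05 14.71] 24 24 0.27102171306586786 0.6837191293544301
134.5 [ 661.2  -225.99] [ 661.28 -238.7 ] [-0.07 12.71] 24 24 0.4047555986996845 0.6853366401709066
136.5 [ 660.59 -225.68] [ 660.25 -236.2 ] [ 0.34 10.51] 24 24 0.3189961713570974 0.8547078487602477
138.5 [ 659.91 -225.13] [ 659.99 -232.87] [-0.08  7.74] 24 24 0.3403752578808801 0.6516686977820031
140.5 [ 659.43 -224.86] [ 659.09 -230.08] [0.34 5.22] 24 24 0.3328640198930362 0.8372160965647613
142.5 [ 658.76 -224.3 ] [ 658.44 -227.75] [0.32 3.45] 24 24 0.3037328044970275 0.669679832393561
144.5 [ 658.17 -224.07] [ 657.77 -225.1 ] [0.4  1.02] 24 24 0.33164799518290805 0.6539744013545522
146.5 [ 657.59 -223.72] [ 657.11 -222.32] [ 0.49 -1.39] 24 24 0.29601575504891403 0.7836597593998463
158.0 [ 665.65 -226.83] [ 667.99 -240.39] [-2.33 13.56] 15 24 0.1988495391136413 0.5896398385555596
160.0 [ 665.18 -226.48] [ 667.39 -237.27] [-2.21 10.78] 16 24 0.1602623867852082 0.6892298944977636
162.0 [ 664.4  -226.02] [ 666.51 -234.57] [-2.11  8.56] 15 24 0.2643326670569012 0.6109629692147682
164.0 [ 663.79 -225.39] [ 665.99 -231.73] [-2.2   6.34] 16 24 0.1959295216982644 0.6257372848531354
166.0 [ 663.36 -225.45] [ 665.24 -229.  ] [-1.89  3.56] 15 24 0.20664646258997882 0.6145853049287794
168.0 [ 662.79 -225.06] [ 664.66 -225.99] [-1.87  0.94] 15 24 0.2315338410570426 0.5789209267376033
170.0 [ 662.04 -224.58] [ 663.9  -223.15] [-1.86 -1.43] 16 24 0.24919397134081844 0.4565287769032221
172.0 [ 661.33 -224.16] [ 663.04 -220.73] [-1.71 -3.42] 16 24 0.2711089707127392 0.6347737165800127
174.0 [ 660.82 -223.73] [ 662.43 -217.91] [-1.61 -5.81] 16 24 0.2673683526542845 0.437928222067591
```

Run:
```python
from h import *
np.set_printoptions(precision=2,suppress=True,linewidth=200)
s=np.load("im3.npz")["s"]
print("far edge px",proj("side",[[660,-247,138.5],[660,-247,141],[660,-242,138.5],[682,-225,138.5],[660,-203,134],[660,-225,136]]))
print("cols 298..326"); 
for r in range(138,162): print(r," ".join("%3d"%v for v in s[r,298:327,0]))
```

```text
far edge px [[309.02 144.48]
 [308.99 143.77]
 [308.67 145.5 ]
 [299.9  148.27]
 [305.96 155.01]
 [307.51 149.75]]
cols 298..326
138   9   7   9  11  13  11  15  16  19  23  22  24  24  29  32  28  23  20  21  19  16  10  11  14   7  11  11   5   9
139  11  10   7  10   5   9   9  13  15  14  19  20  23  23  23  22  23  29  32  26  15  12  10   8  10   5  13  14  11
140   6   9   8  10  10   5   9  10  12  12  15  15  21  17  22  19  34  57  72  67  52  42  37  30  20  13  13  15  16
141   4   8   9  10  11  10  13   6   9  13   9   8  14  12  15  20  45  80  98  95  89  88  85  73  59  48  44  41  30
142   7   9  11   8   7  11   7   8  16  18  21  20  19  15  11  18  45  74  91  94  99 104 106 101  94  90  87  80  59
143  11   6   9   8   9  16  26  33  42  51  56  52  48  41  35  29  33  53  65  70  78  87  96  98  99 103 107 100  74
144  12   8   6   9  29  47  60  69  76  77  79  79  79  77  73  62  53  58  66  73  76  80  85  90  95 103 108  99  76
145   8  10  16  34  60  80  86  85  82  79  77  78  81  84  87  89  87  89  93  95  98  97 102 104 107 114 110  99  75
146   9  15
[... 1208 characters left out ...]
 156 122  81  80  83  86  84  78  73  69  62  56  61  83 114 137 143 155 168 170 171 173 172 174 174
157 176 172 160 143 121  93  65  60  67  73  71  67  65  61  55  63  89 121 150 168 169 171 172 173 172 170 172 171 174
158 170 157 127 100  97  91  69  58  57  59  60  57  55  53  54  67  98 133 156 170 174 173 172 172 171 172 171 172 172
159 142 117  93  96 113 109  80  56  54  56  55  54  55  54  53  62  85 112 136 157 169 173 172 172 173 173 174 172 171
160  89  67  92 127 138 120  87  60  54  54  54  55  56  54  53  62  70  81 106 133 154 166 170 171 172 173 174 173 173
161  44  52 108 147 149 127  99  63  52  55  54  54  52  49  48  57  65  73  95 112 117 138 154 160 160 167 172 172 171
```

Run:
```python
from h import *
np.set_printoptions(precision=2,suppress=True,linewidth=200)
t=np.load("im3.npz")["t"]
c=[659.3,-228.1]
print("tip c,+x,+y edge",proj("top",[[*c,126],[c[0]+10.5,c[1],126],[c[0],c[1]+10.5,126],[c[0]+15,c[1],119],[c[0],c[1]+15,119]]).round(1).tolist())
print("ideal ring: c, outer +x,+y, inner +x,+y",proj("top",[[*c,141],[c[0]+22,c[1],141],[c[0],c[1]+22,141],[c[0]+17,c[1],141],[c[0],c[1]+17,141]]).round(1).tolist())
print("     cols 384..405")
for r in range(146,176): print(r," ".join("%3d"%v for v in t[r,384:406,0]))
```

```text
tip c,+x,+y edge [[398.4, 162.0], [398.3, 157.7], [393.9, 161.9], [397.7, 156.7], [391.5, 162.7]]
ideal ring: c, outer +x,+y, inner +x,+y [[399.7, 160.3], [399.5, 151.2], [390.3, 160.1], [399.6, 153.3], [392.4, 160.2]]
     cols 384..405
146  50  50  50  50  51  53  56  58  56  52  48  51  54  67  88 116 144 165 177 181 182 181
147  48  49  51  51  51  50  51  51  51  49  49  49  49  52  59  76 103 131 154 171 178 181
148  49  50  51  52  50  51  50  49  51  50  50  50  49  47  49  54  67  89 116 144 164 174
149  49  50  50  52  51  51  51  50  49  49  49  48  49  49  48  48  49  59  76 104 130 147
150  50  49  51  50  50  50  50  50  49  48  49  51  54  55  56  54  52  52  54  66  87 103
151  50  50  51  50  50  50  50  49  50  55  65  78  91 100 101  96  87  76  63  55  56  62
152  49  51  50  50  50  49  48  51  64  86 109 126 140 151 152 147 135 122 103  81  59  48
153  49  50  50  51  49  49  53  70  99 130 150 159 160 161 161 158 153 149 138 115  81  53
154  48  50  50  50  49  52  68 101 135 158 162 153 138 127 123 123 126 132 134 120  88  56
155  50  50  50  48  51  64  97 13
[... 1197 characters left out ...]
 118 129 123 135 147 129  84  47  37  41  41  42  44  51
169  67  85 116 145 141 106  80  84 103 111 106 127 146 131  86  47  39  40  41  44  49  58
170  62  83 118 148 141 106  81  79  85  87  90 120 146 133  86  46  38  39  41  46  55  68
171  57  74 103 132 134 111  87  78  77  75  81 112 139 129  85  46  39  41  42  50  62  75
172  54  65  83 107 124 121 105  87  79  75  78 101 128 126  83  46  37  44  49  56  67  76
173  48  58  69  84 106 121 120 104  87  79  78  92 116 121  85  46  41  46  51  58  63  71
174  43  52  62  70  85 106 119 114  98  88  81  87 109 116  83  48  42  46  49  51  55  59
175  39  47  54  62  69  83  96 102  99  97  95  99 110 109  77  46  43  45  47  49  50  51
```

Blue-edge fits and the arc symmetry both put the ring about 3.3 mm too far to +y with x good. Correct and lower a little.

step_arm:
  deltas: [0, -1.2, 0, 0, 0, 0, -1.2, 0, 0, 0, 0, -0.8, 0, 0, 0, 0, 0, -2, 0, 0, 0, 0, -3, 0, 0, 0, 0, -3, 0, 0, 0, 0, -1, 0, 0, 0, 0, 0, 0, 0, 0, 0, 0, 0, 0, 0, 0, 0, 0, 0]

```text
time: 11.6
tool_pos: [546.7, -232.8, 128.8]
tcp_rot: [3.141, -0.0, 0.002]
contact_force: [0.4, 0.2, -2.3]
grip_width: 41.9
finger_force: 29.8
```

```bash
python3 look.py 4 | head -4; python3 fit.py 4 659.5 -228 132.5
python3 - <<'E'
from h import *
t=np.load("im4.npz")["t"]; c=[659.3,-228.1]
print("ideal ring: c, outer +x,+y, inner +x,+y",proj("top",[[*c,132.5],[c[0]+22,c[1],132.5],[c[0],c[1]+22,132.5],[c[0]+17,c[1],132.5],[c[0],c[1]+17,132.5]]).round(1).tolist())
for r in range(150,170): print(r," ".join("%3d"%v for v in t[r,384:408,0]))
E
```

```text
11.6 [ 546.65 -232.82  128.83] [ 3.14 -0.    0.  ] [ 0.41  0.22 -2.31] [-0.06  0.06  0.05] 41.91357398044091 29.840091168880463
[ 660.15 -229.82  127.33] [399.22 161.56] [307.9  151.18]
379 141
287 131
124.5 [ 661.48 -229.11] [ 662.45 -239.95] [-0.96 10.84] 24 18 0.5999632318213096 0.5704465799140842
126.5 [ 660.95 -228.7 ] [ 660.79 -239.82] [ 0.16 11.13] 24 22 0.5221123585069307 0.7090136013337617
128.5 [ 660.33 -228.03] [ 659.9  -237.88] [0.42 9.85] 24 23 0.5718627360269632 0.8052494142031605
130.5 [ 659.71 -227.74] [ 659.37 -234.7 ] [0.34 6.96] 24 23 0.4477604335603019 0.9110402347476666
132.5 [ 659.1  -227.34] [ 658.63 -232.57] [0.47 5.22] 24 23 0.5833592589931474 0.8358549119484995
134.5 [ 658.44 -227.02] [ 658.02 -229.61] [0.42 2.59] 24 23 0.5837195408093648 0.6921403292936439
136.5 [ 657.9  -226.55] [ 657.19 -227.08] [0.71 0.53] 24 23 0.5147077603932146 0.9098819981006917
138.5 [ 657.31 -225.93] [ 656.27 -224.97] [ 1.04 -0.96] 24 23 0.578828831206772 0.6941373754088019
140.5 [ 656.72 -225.58] [ 655.62 -222.01] [ 1.09 -3.57] 24 23 0.4986005411621477 0.8217905369359997
ideal rin
[... 1411 characters left out ...]

163  81 125 163 177 168 157 157 157 133 111 122 151 165 168 166 157 132  91  54  42  42  42  44  46
164  87 130 164 168 153 137 144 153 137 112 114 138 157 165 162 147 112  69  44  41  43  44  44  44
165  89 128 154 145 124 111 127 149 145 122 106 118 138 150 149 130  90  54  41  41  42  44  45  45
166  86 124 143 127 102  92 108 137 150 137 112 100 112 124 123 103  70  44  40  42  42  43  44  47
167  82 116 134 124 107  91  94 121 147 145 123 107 113 117 107  81  52  41  41  41  43  43  44  50
168  75  99 119 128 124 100  86 104 129 139 127 122 137 138 118  78  45  39  40  42  43  43  47  57
169  68  83 104 127 132 104  82  88 107 121 119 127 150 152 127  82  44  39  39  41  43  44  52  64
```

View pics/v4.png

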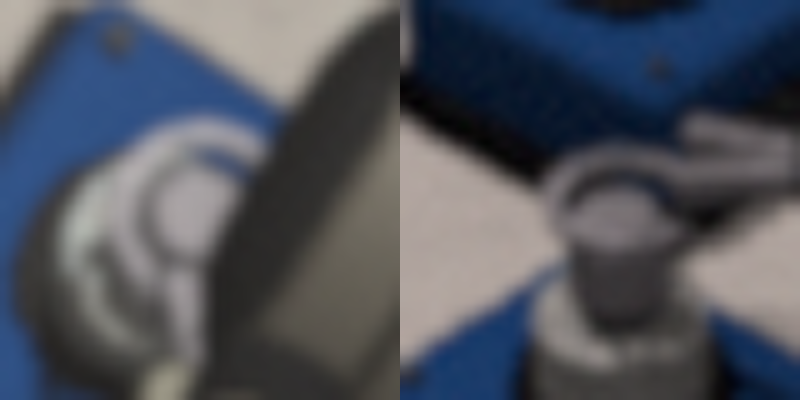

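Ring and tip are now nearly concentric: ring column 398.6 against 398.85 ideal, rows match. Nudge -0.6 mm in y and start down, checking forces.

step_arm:
  deltas: [0, -0.6, 0, 0, 0, 0, 0, -1, 0, 0, 0, 0, -1.5, 0, 0, 0, 0, -1.5, 0, 0, 0, 0, -1.5, 0, 0, 0, 0, -1.5, 0, 0, 0, 0, -1.5, 0, 0, 0, 0, -1.5, 0, 0, 0, 0, 0, 0, 0, 0, 0, 0, 0, 0]

```text
time: 13.25
tool_pos: [546.6, -233.4, 118.8]
tcp_rot: [3.141, -0.0, 0.002]
contact_force: [-0.1, -1.1, -1.8]
grip_width: 42.2
finger_force: 29.8
```

```bash
python3 -c "
from plant import *
o=get_obs();print(o['tool_pos'],o['contact_force'],o['moment'],o['grip_width'])"
```

```text
[ 546.64146589 -233.40410519  118.76790827] [-0.09290041 -1.11382929 -1.78626624] [ 0.01415514  0.05439107 -0.06374202] 42.24406388261742
```

step_arm:
  deltas: [0, 0, -1, 0, 0, 0, 0, -1, 0, 0, 0, 0, -1, 0, 0, 0, 0, -1, 0, 0, 0, 0, -1, 0, 0, 0, 0, -1, 0, 0, 0, 0, -1, 0, 0, 0, 0, -1, 0, 0, 0, 0, 0, 0, 0, 0, 0, 0, 0, 0]

```text
time: 14.5
tool_pos: [546.6, -233.4, 110.7]
tcp_rot: [3.142, -0.0, 0.002]
contact_force: [0.1, -0.0, -2.0]
grip_width: 42.2
finger_force: 29.8
```

```bash
python3 look.py 5 | head -4; python3 fit.py 5 659.3 -228 114
```

```text
14.5 [ 546.64 -233.4   110.74] [ 3.14 -0.    0.  ] [ 0.05 -0.05 -2.01] [ 0.03  0.11 -0.  ] 42.17613755920955 29.840087592601776
[ 660.14 -230.4   109.24] [397.91 163.55] [308.15 156.09]
377 143
288 136Traceback (most recent call last):
  File "fit.py", line 7, in <module>
    a,na,ea=ringfit("top",t,g,z,ta,half=5); b,nb,eb=ringfit("side",s,g,z,sa,half=5)
                                                    ~~~~~~~^^^^^^^^^^^^^^^^^^^^^^^^
  File "h.py", line 29, in ringfit
    p=np.array(p); f=least_squares(lambda q:np.hypot(*(p-q).T)-R0,c,loss="soft_l1"); c=f.x
                     ~~~~~~~~~~~~~^^^^^^^^^^^^^^^^^^^^^^^^^^^^^^^^^^^^^^^^^^^^^^^^^
    return func(*args, **kwargs)
    vector_fun = VectorFunction(
        fun_wrapped,
    ...<6 lines>...
        workers=workers
    )
    self._update_fun()
    ~~~~~~~~~~~~~~~~^^
    self.f = self.fun_wrapped(xp_copy(self.x))
             ~~~~~~~~~~~~~~~~^^^^^^^^^^^^^^^^^
    return np.atleast_1d(self.fun(x))
                         ~~~~~~~~^^^
    return self.f(x, *self.args, **self.kwargs)
           ~~~~~~^^^^^^^^^^^^^^^^^^^^^^^^^^^^^^
  File "h.py", line 29, in <lambda>
    p=np.array(p); f=least_squares(lambda q:np.hypot(*(p-q).T)-R0,c,loss="soft_l1"); c=f.x
                                                       ~^~
ValueError: operands could not be broadcast together with shapes (0,) (2,)
```

Free of contact with the ring on the shaft. Continue down.

step_arm:
  deltas: [0, 0, -1.2, 0, 0, 0, 0, -1.5, 0, 0, 0, 0, -1.5, 0, 0, 0, 0, -1.5, 0, 0, 0, 0, -1.5, 0, 0, 0, 0, -1.5, 0, 0, 0, 0, -1.5, 0, 0, 0, 0, -1.5, 0, 0, 0, 0, -1, 0, 0, 0, 0, 0, 0, 0]

```text
time: 16.15
tool_pos: [546.6, -233.4, 98.0]
tcp_rot: [3.142, 0.0, 0.002]
contact_force: [0.7, -0.6, -1.7]
grip_width: 42.0
finger_force: 29.8
```

```bash
python3 look.py 6 | head -4;  python3 - <<'E'
from h import *
s=np.load("im6.npz")["s"]
c=[659.3,-228.1]
for z in(92,94.5,97,99,101): print(z,proj("side",[[c[0],c[1]+22,z-2.25],[c[0],c[1]+22,z+2.25],[c[0]+22,c[1],z],[c[0],c[1]-22,z+2.25]]).round(1).tolist())
E
```

```text
16.15 [ 546.58 -233.37   97.97] [3.14 0.   0.  ] [ 0.73 -0.64 -1.71] [ 0.03  0.07 -0.01] 41.985274647925166 29.840141236782074
[ 660.08 -230.37   96.47] [396.83 164.93] [308.31 159.58]
376 144
288 139
92 [[307.0, 166.6], [306.9, 165.4], [301.1, 160.5], [309.9, 156.1]]
94.5 [[306.9, 165.9], [306.9, 164.7], [301.1, 159.8], [309.9, 155.4]]
97 [[306.9, 165.3], [306.9, 164.0], [301.0, 159.2], [309.9, 154.7]]
99 [[306.9, 164.7], [306.8, 163.5], [301.0, 158.6], [309.9, 154.2]]
101 [[306.9, 164.2], [306.8, 162.9], [301.0, 158.1], [309.8, 153.7]]
```

View pics/v6.png

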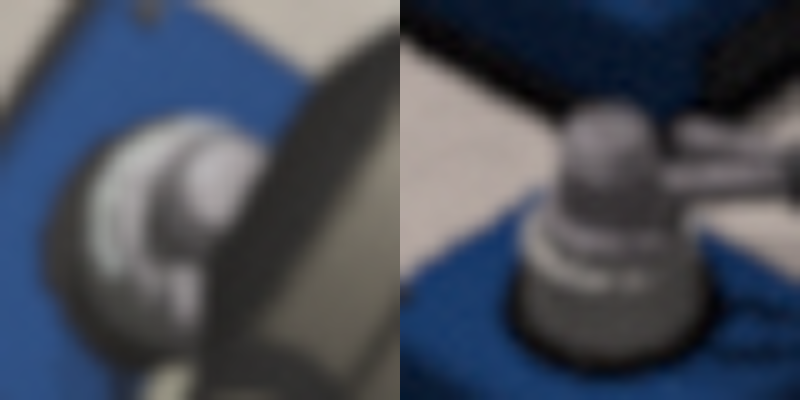

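No contact, ring around the shaft foot. Lower further in small steps, watching force and moment for touch.

step_arm:
  deltas: [0, 0, -1, 0, 0, 0, 0, -1, 0, 0, 0, 0, -1, 0, 0, 0, 0, -1, 0, 0, 0, 0, -0.5, 0, 0, 0, 0, 0, 0, 0, 0, 0, 0, 0, 0, 0, 0, 0, 0, 0, 0, 0, 0, 0, 0, 0, 0, 0, 0, 0]

```text
time: 17.8
tool_pos: [546.6, -233.4, 93.6]
tcp_rot: [3.141, -0.0, 0.002]
contact_force: [-0.2, -1.0, -2.3]
grip_width: 42.2
finger_force: 29.8
```

```bash
cat > f.py <<'E'
from plant import *
import numpy as np
a=[]
for i in range(12):
    capture("side") if i else 0; o=get_obs(); a.append(np.r_[o["tool_pos"],o["contact_force"],o["moment"],o["grip_width"]])
np.set_printoptions(precision=3,suppress=True,linewidth=160);print(o["time"],np.mean(a,0),np.std(a,0)/3.3)
E
python3 f.py
```

```text
18.35 [ 546.607 -233.385   93.545   -0.039   -0.044   -1.867    0.023    0.087   -0.002   42.215] [0.004 0.004 0.005 0.173 0.177 0.181 0.009 0.007 0.008 0.046]
```

step_arm:
  deltas: [0, 0, -0.5, 0, 0, 0, 0, 0, 0, 0, 0, 0, -0.5, 0, 0, 0, 0, 0, 0, 0, 0, 0, 0, 0, 0, 0, 0, 0, 0, 0, 0, 0, 0, 0, 0, 0, 0, 0, 0, 0, 0, 0, 0, 0, 0, 0, 0, 0, 0, 0]

```text
time: 19.6
tool_pos: [546.6, -233.4, 92.6]
tcp_rot: [3.141, -0.0, 0.002]
contact_force: [0.3, 0.1, -1.8]
grip_width: 42.3
finger_force: 29.8
```

```bash
python3 f.py
```

```text
20.15 [ 546.608 -233.386   92.54     0.049   -0.15    -2.013    0.009    0.05    -0.001   42.156] [0.005 0.003 0.003 0.088 0.074 0.108 0.011 0.008 0.006 0.077]
```

step_arm:
  deltas: [0, 0, -0.4, 0, 0, 0, 0, 0, 0, 0, 0, 0, -0.4, 0, 0, 0, 0, 0, 0, 0, 0, 0, 0, 0, 0, 0, 0, 0, 0, 0, 0, 0, 0, 0, 0, 0, 0, 0, 0, 0, 0, 0, 0, 0, 0, 0, 0, 0, 0, 0]

```text
time: 21.4
tool_pos: [546.6, -233.4, 91.8]
tcp_rot: [3.141, -0.0, 0.002]
contact_force: [-0.6, 0.8, -0.3]
grip_width: 42.1
finger_force: 29.8
```

```bash
python3 f.py
```

```text
21.95 [ 546.614 -233.396   91.746   -0.549   -0.042   -0.602    0.021    0.108    0.006   42.195] [0.005 0.004 0.004 0.08  0.183 0.113 0.008 0.012 0.007 0.059]
```

Light touch (1.4 N) at TCP z≈91.8–92.4, which means ring centre is at about 92.3 there, matching the grip geometry. Raise 2.4 mm to centre it in the groove.

step_arm:
  deltas: [0, 0, 0.6, 0, 0, 0, 0, 0.6, 0, 0, 0, 0, 0.6, 0, 0, 0, 0, 0.6, 0, 0, 0, 0, 0, 0, 0, 0, 0, 0, 0, 0, 0, 0, 0, 0, 0, 0, 0, 0, 0, 0, 0, 0, 0, 0, 0, 0, 0, 0, 0, 0]

```text
time: 23.2
tool_pos: [546.6, -233.4, 94.1]
tcp_rot: [3.142, 0.0, 0.002]
contact_force: [-0.5, 0.4, -2.7]
grip_width: 42.3
finger_force: 29.8
```

```bash
python3 f.py; python3 look.py 7|head -3
python3 - <<'E'
from h import *
t=np.load("im7.npz")["t"]; c=[659.3,-228.1]
print("ideal ring top face: c, outer +x,+y, inner",proj("top",[[*c,96.7],[c[0]+22,c[1],96.7],[c[0],c[1]+22,96.7],[c[0]+17,c[1],96.7],[c[0],c[1]+17,96.7]]).round(1).tolist())
E
```

```text
23.75 [ 546.599 -233.39    94.145    0.251    0.067   -1.988    0.031    0.096   -0.019   42.07 ] [0.004 0.004 0.003 0.147 0.148 0.181 0.008 0.01  0.008 0.058]
23.75 [ 546.59 -233.39   94.15] [3.14 0.   0.  ] [ 1.06 -1.   -0.9 ] [ 0.04  0.13 -0.06] 42.037464562437734 29.84003484249115
[ 660.09 -230.39   92.65] [396.52 165.33] [308.35 160.61]
376 145
ideal ring top face: c, outer +x,+y, inner [[395.9, 165.2], [395.8, 156.4], [386.9, 165.0], [395.8, 158.4], [388.9, 165.1]]Traceback (most recent call last):
  File "look.py", line 12, in <module>
    print(ringpos(t,s,e,np.radians(np.r_[5:110:4]),np.radians(np.r_[-70:120:5]),e[2])[2:9])
          ~~~~~~~^^^^^^^^^^^^^^^^^^^^^^^^^^^^^^^^^^^^^^^^^^^^^^^^^^^^^^^^^^^^^^^^^^^^
  File "h.py", line 35, in ringpos
    a,na,ea=ringfit("top",t,g,z,ta); b,nb,eb=ringfit("side",s,g,z,sa); out.append([z,*a,*b,np.hypot(*(a-b)),na,nb,ea,eb])
                                             ~~~~~~~^^^^^^^^^^^^^^^^^
  File "h.py", line 29, in ringfit
    p=np.array(p); f=least_squares(lambda q:np.hypot(*(p-q).T)-R0,c,loss="soft_l1"); c=f.x
                     ~~~~~~~~~~~~~^^^^^^^^^^^^^^^^^^^^^^^^^^^^^^^^^^^^^^^^^^^^^^^^^
    return func(*args, **kwargs)
    vector_fun = VectorFunction(
        fun_wrapped,
    ...<6 lines>...
        workers=workers
    )
    self._update_fun()
    ~~~~~~~~~~~~~~~~^^
    self.f = self.fun_wrapped(xp_copy(self.x))
             ~~~~~~~~~~~~~~~~^^^^^^^^^^^^^^^^^
    return np.atleast_1d(self.fun(x))
                         ~~~~~~~~^^^
    return self.f(x, *self.args, **self.kwargs)
           ~~~~~~^^^^^^^^^^^^^^^^^^^^^^^^^^^^^^
  File "h.py", line 29, in <lambda>
    p=np.array(p); f=least_squares(lambda q:np.hypot(*(p-q).T)-R0,c,loss="soft_l1"); c=f.x
                                                       ~^~
ValueError: operands could not be broadcast together with shapes (0,) (2,)
```

View pics/v7.png

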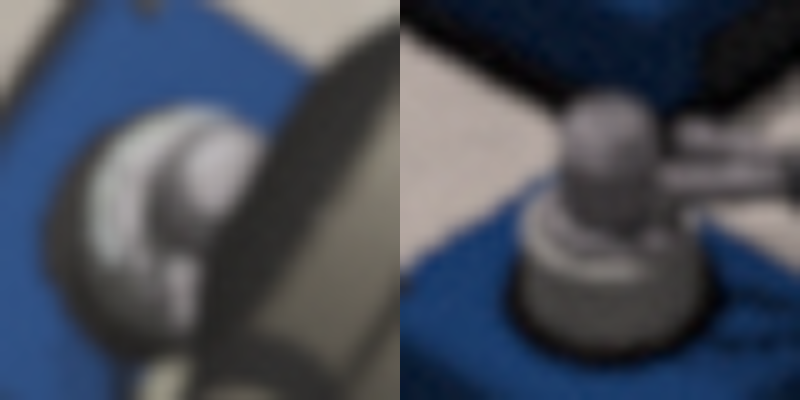

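The ring lies level round the shaft foot: side crop about (610,225), concentric with the hub in the top view about (195,205). Force is back to the no-contact level (-2 N is the pliers' weight), and the pliers are still squeezed at 42 mm and 30 N. I'll hand in.

```bash
python3 -c "
from plant import *
print(close_job())"
```

```text
the job is handed in; nothing more can be done
None
```

I handed the job in with the pliers still squeezed to the stop and the ring held open and level around the groove, at about the groove's mid-height; it touched the hub once, lightly (1.4 N), while I felt for height, and is now clear of it.

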